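# Refit the incubator lid with its hinge pin

## Robot

A 6-joint arm with a two-finger parallel gripper is mounted at the origin on the work surface. World frame = base frame: x ahead of the robot, y to its left, z up, the work surface at z = 0. Lengths are in m, angles in degrees, forces in N, time in s.
With the tool pointing down it reaches from about 0.35 to 0.725 m from the base axis. Payload 4.3 kg.
Tool frame: the origin (TCP) lies on the centre line of the jaws, within the pads' length; the fingertips stand 14 mm ahead of it and the grasp point (between the pads) lies 5 mm behind it; z points along the fingers, y is the line along which they close (so a half turn about z gives the same grasp; the last joint's range is limited). The gripper opens to 85 mm and grips with 20 to 120 N. Pads are 22 mm wide; open, the fingers measure 114 mm over their backs; the gripper's body (76 mm by 85 mm) begins 54 mm behind the grasp point. The pads swing forward as they close: fully open they stand 13 mm farther back than shut.
Start: joints at [-79.372, 21.618, 4.641, 73.018, 0, 83.68], TCP at [0.168, -0.55, 0.245] pointing down, gripper open.
Joint ranges: [-156.06, 156.06], [-48.1, 94.91], [-58.44, 69.94], [-101.28, 121.22], [-78.64, 73.56], [-180, 180]. Speed limits (degrees/s): [147.25, 147.25, 180, 180, 180, 180].

## Interface

Orientations are given as [roll, pitch, yaw] about the fixed x, y, z axes, in that order (R = Rz(yaw) Ry(pitch) Rx(roll)).
In Python, from cell import sensors, viewer, order gives the robot as it stands. The module is installed in compiled form; this text tells all that it offers.
- The arm moves only by the tool servo_tool, never from a script. Its argument "moves" is text: rows parted by semicolons, each of 7 numbers parted by spaces: the opening, from -1 (shut) to 1 (fully open), then the shift along the tool's x, y, z in mm, then the turn, a rotation vector about the tool's x, y, z in rad. In form: claw tx ty tz rx ry rz; .... A call has 1 to 12 rows; each row shifts and turns the commanded pose from where the row before left it, along the tool's axes as they then stand; what a row does not reach is not made up. A row lasts 1/8 s, in which the tool goes at most 62.5 mm and 10.7 degrees, less where a joint would pass 70% of its speed; a pose out of reach is approached as far as the arm can. A call with a gripper value outside its range is refused whole. The fingers move at their own pace and stop on an object; "force" is the grip in N (left out, the last holds). Time passes only in rows, so rows that do not move let the fingers close. It gives the time, the measured TCP pose, the force, the opening and the grip force at its end, in the units of the state.
- sensors.get_state(): the state, without advancing time (a new reading comes with each control period).
- viewer.get_image(name): name is "side" or "top" or "wrist"; returns the picture (420x560x3 uint8, red, green, blue); there is no depth.
- viewer.calibration(name): a dict with "camera_matrix" (3x3 intrinsics, pixels), "R" (3x3) and "t" (3): a world point X has camera coordinates R X + t. Camera axes: x right, y down, z forward; pixel columns grow to the right and rows downward; lengths in m; the calibration is good to about 2 mm. A picture is of the moment at which its call begins: read the wrist's pose just before it. calibration takes no time and is no camera call; for the wrist camera it gives the pose at the moment of the call.
- order.job_done(): hands the job in; it is judged then, once.
The state is a dict: "time": time; "q": joint angles; "qvel": joint speeds; "effort": joint torques, N m; "ee_pos": TCP position; "tool_rot": TCP orientation; "ft_force": force on the tool from outside, world axes, zero at the start; "wrist_torque": the same for the moment, N m; "opening": finger opening in m; "gripper_force": force on a finger pad.
Only numpy, scipy, OpenCV 4.12 (cv2) and the standard library are available. Lean on these libraries where they do the work, as an engineer would, in place of code of your own. Each camera call takes 0.05 s, during which the arm holds its last target. There are 200 camera calls.

## Task

Lift the blue lid off the orange tub and lay it on the white tube incubator so that its knuckles sit between the steel ones at the rear. Then slide the steel pin through all the knuckles, from whichever end you like, until its red head is fully home against the outermost one. Leave everything else on the bench where it is.

Things in the scene. Friction and masses are not known exactly. Their poses are not given: they have to be found in the camera images.
- incubator: Tube incubator fixed on the bench: white box 150 mm wide (y), 110 deep, its rim 70 mm above the bench, tubes inside, a lower grey control panel 50 mm deep, 48 tall at its front (-x). Three steel hinge knuckles stand outside its rear wall (+x). Origin: on the bench, 68 mm in front (-x) of hinge and 73 mm below it.
- hinge (a point): Middle of the incubator's level hinge line: steel tubes 26 mm outside, 14.5 mm hole, each 22 mm long, centred at y = -53, 0, +53 mm of this point; 73 mm above the bench, 18 mm behind the rear wall. y along the line, z up, x away from the box. The pin may enter from either end; the end towards the middle of the bench is clear of tall things.
- hinge_left (a point): Centre of the outer face of the hinge's +y end knuckle, 64 mm along +y from hinge.
- hinge_right (a point): Centre of the outer face of the hinge's -y end knuckle, 64 mm along -y from hinge.
- lid_handle (a point): Loose blue lid, 150 (y) x 110 (x) x 6 mm, 0.15 to 0.29 kg, lying level across the orange tub at first. This point is in its white bar handle, over the balance point: bar 70 mm long (y), 14 thick (x), 34 tall; its top 14 mm above this point, the lid's upper face 20 mm and underside 26 mm below. Axes: the lid's, x towards its hinge edge, z up.
- lid_hinge (a point): Middle of the lid's own hinge line: two blue knuckles, 26 mm outside, 14.5 mm hole, 24 mm long, at y = -26.5 and +26.5 mm; 64 mm along x from lid_handle, 23 mm below it. When the lid lies on the incubator's rim with them between the steel ones (3.5 mm free each side) it coincides with hinge. Until pinned the lid slides freely on the rim.
- pin_mid (a point): Loose steel hinge pin, 12 mm thick, shaft 150 mm long, red disc head 26 mm across, 7 thick at the -x end; 0.08 to 0.15 kg. Point: middle of the shaft, on its axis; x from head to tip, the last 10 mm tapering to 7 mm. At first it lies level in the stand, axis 30 mm above the bench, head towards the robot. It may be rolled about its axis.
- pin_flange (a point): Centre of the red head's inner face (the one that ends up against the outermost knuckle), 75 mm along -x from pin_mid. Let go half-way in, the pin stays in the knuckles but its head sags some 6 mm, and pushed like that it tends to jam.
- pin_tip (a point): Tip of the pin, 75 mm along +x from pin_mid.
- stand: Grey stand fixed on the bench for the pin: base 120 x 50 x 5 mm, two V supports, each 10 mm long and up to 35 mm tall, 50 mm either side of its centre along x (90 mm free between them). Origin: centre of its underside.
- tub: Orange open tub, fixed on the bench, 80 (x) x 120 (y) x 50 mm tall, on which the lid lies loosely at first. Origin: centre of its underside.
- green_jar: Bystander: clear jar with a green cap, 48 mm across, 62 mm tall, at the left side. Origin: centre of its underside.
- red_jar: Bystander: clear jar with a red cap, 48 mm across, 62 mm tall, beyond the middle of the bench. Origin: centre of its underside.
- bottle_a: Bystander: white bottle with an orange cap, 68 mm across, 170 mm tall. Origin: centre of its underside.
- bottle_b: Bystander: glass bottle with a blue cap, 68 mm across, 170 mm tall. Origin: centre of its underside.
- tip_rack: Bystander: orange box with a clear top, 85 x 120 x 75 mm. Origin: centre of its underside.
- dishes: Bystander: stack of five round dishes, 90 mm across, 70 mm tall. Origin: centre of its underside.
- spatula: Bystander: spatula 160 mm long lying at the right side. Origin: near its middle, on the bench.

How it is judged (in metres and radians):
On the way, in this order (a step that is already met when the one before it is completed fails the run):
1. the lid lies on the incubator, its knuckles in line with the steel ones, and is let go (distance between lid_hinge and hinge below 0.009 m and angle between the y axis of lid_hinge and the y axis of hinge, either way round below 0.1 rad and angle between lid_handle's own z axis and vertical below 0.05 rad and contact force between lid and the fingers below 0.1 N), for 0.2 s.
2. the pin is through all the knuckles with its head home ((distance between pin_flange and hinge_left below 0.005 m or distance between pin_flange and hinge_right below 0.005 m) and angle between the x axis of pin_mid and the y axis of hinge, either way round below 0.05 rad and distance between pin_mid and hinge below 0.018 m and distance between lid_hinge and hinge below 0.0065 m and angle between the y axis of lid_hinge and the y axis of hinge, either way round below 0.08 rad and x of lid_handle in the frame of hinge below 0 m and angle between lid_handle's own z axis and vertical below 0.05 rad), for 0.2 s.
At the end, for the whole second after the job is handed in: Pin along the hinge line (0.05 rad), its head's inner face within 5 mm of the outer face of an end knuckle, its middle within 18 mm of the hinge's; lid flat (0.05 rad) on the incubator, hinge line within 6.5 mm and 0.08 rad of the incubator's; both at rest (all of step 2 and linear speed of each of pin, lid below 0.02 m/s); the robot touches nothing.
It fails at once if a bystander is pushed away by more than 30 mm (distance of any of green_jar, red_jar, bottle_a, bottle_b, tip_rack, dishes, spatula from where it was at the start of the episode above 0.03 m).
It fails at once if a bystander is tipped over (angle between any of green_jar, red_jar, bottle_a, bottle_b, tip_rack, dishes's own z axis and vertical above 0.5 rad).
It also fails if it takes over 72 s, if anything falls off the work surface, if the arm or the gripper's body presses on something with over 40 N, if the wrist force passes 120 N, or if a joint passes its speed limit or range.

## Working session

There is one attempt and no reset: what is moved stays moved. The work goes in short steps, Python scripts to look and compute and a tool call to move; the robot and the scene stay as the last step left them, time stands still between calls to the robot, and variables do not carry over. Pictures are saved under pics/ and viewed, at most 10 in all, crops included, and the job is handed in when it is done.

Besides the shell and the picture viewer there is one more tool, called after "Emit:" by a JSON object that holds its "api" and its "payload", one argument or row to a line. servo_tool: Moves the arm, as the interface text tells. Its arguments: {"type":"object","properties":{"moves":{"type":"string"},"force":{"type":"number"}},"required":["moves"]}

```bash
mkdir -p pics; python3 - <<'E'
from cell import sensors, viewer
import cv2
s=sensors.get_state();print({k:s[k] for k in('time','ee_pos','tool_rot','opening','ft_force')})
for n in('top','side'):
    cv2.imwrite(f'pics/{n}0.png',cv2.resize(viewer.get_image(n)[:,:,::-1],(800,600),interpolation=cv2.INTER_CUBIC))
    c=viewer.calibration(n);print(n,c['camera_matrix'],c['R'],c['t'])
E
```

```text
{'time': 0.0, 'ee_pos': array([ 0.16749862, -0.54941981,  0.24434032]), 'tool_rot': array([-1.79882525e+02, -1.38184875e-02,  1.69444204e+01]), 'opening': 0.08540797365637424, 'ft_force': array([-0.27184768,  0.5694489 , -0.50509636])}
top [[446.39546908   0.         271.84979235]
 [  0.         446.39546908 214.11344192]
 [  0.           0.           1.        ]] [[ 0.02889775 -0.99947393 -0.01472376]
 [-0.99583245 -0.02751151 -0.08695319]
 [ 0.08650237  0.01717514 -0.99610359]] [-0.02897033  0.61298297  1.19249426]
side [[534.76817314   0.         283.21533312]
 [  0.         534.76817314 209.55379974]
 [  0.           0.           1.        ]] [[-0.85717127 -0.51459137 -0.02128723]
 [-0.29145119  0.51872755 -0.80372752]
 [ 0.42463352 -0.68272795 -0.59461662]] [0.49900084 0.25517166 1.11538914]
```

View pics/top0.png

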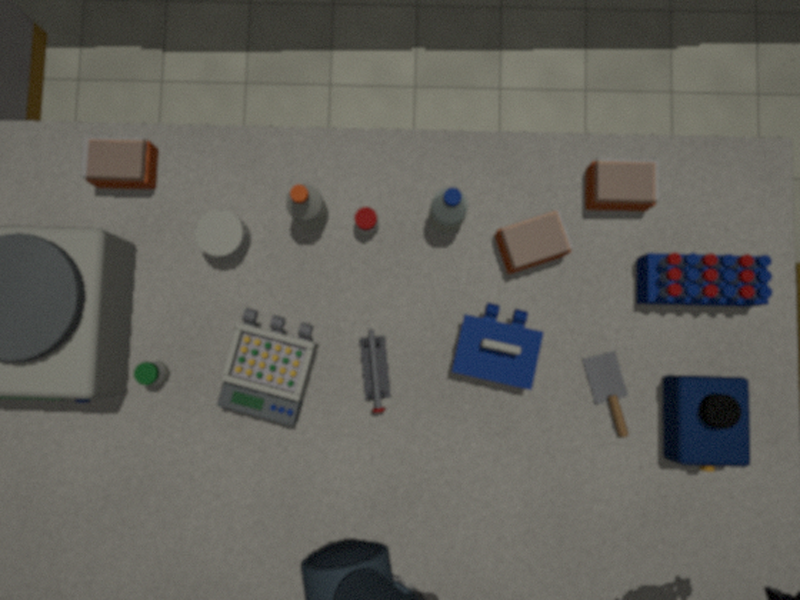

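View pics/side0.png

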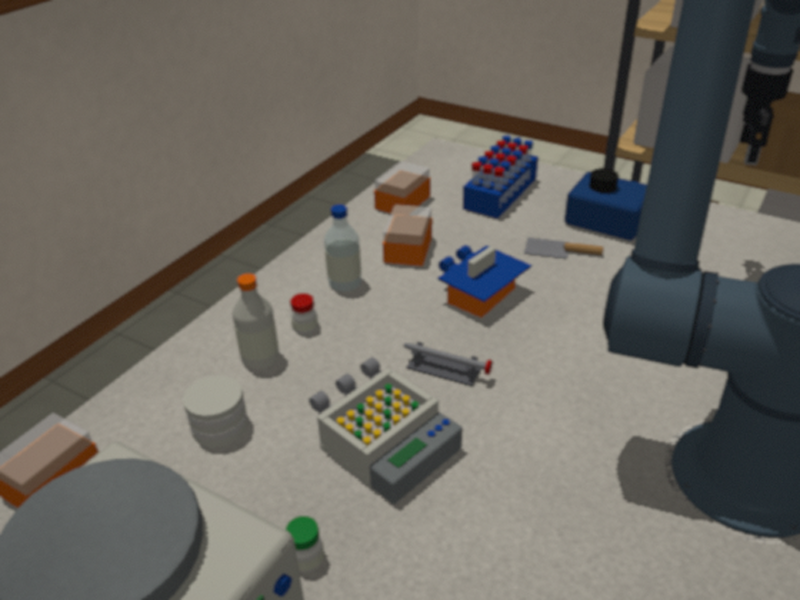

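Top view: incubator at about (268,365) of the 800-px picture with steel knuckles at (250,316), (278,323), (306,331); pin and stand at (375,370), head (378,408); lid handle at (501,347), its knuckles at (492,310) and (520,317).

```bash
python3 - <<'E'
from cell import viewer
import cv2
im=viewer.get_image('top')[:,:,::-1]
cv2.imwrite('pics/top_raw.png',im)
a=cv2.convertScaleAbs(im[205:305,150:290],alpha=1.8); a=cv2.resize(a,None,fx=5.6,fy=5.6,interpolation=cv2.INTER_CUBIC)
cv2.imwrite('pics/cropA.png',a)
b=cv2.convertScaleAbs(im[205:285,305:395],alpha=1.8); b=cv2.resize(b,None,fx=7,fy=7,interpolation=cv2.INTER_CUBIC)
cv2.imwrite('pics/cropB.png',b)
E
```

```text
(no output)
```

View pics/cropA.png

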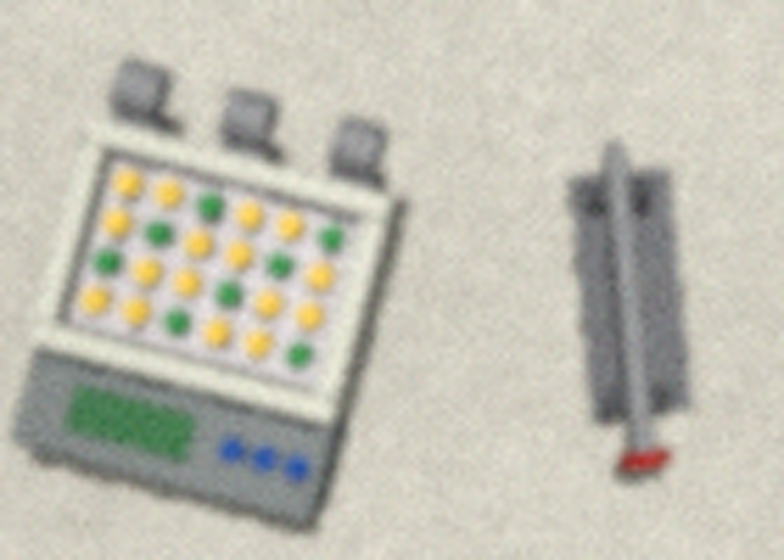

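View pics/cropB.png

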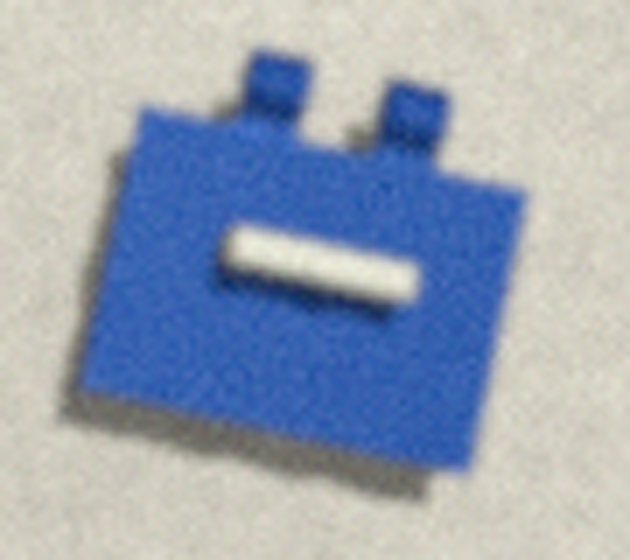

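Crop A: rim corners ≈(100,130), (404,197), (333,418), (38,342); pin tip (613,147), shaft entering head (638,447), stand corners (570,178), (668,170), (690,408), (597,420). Crop B: lid corners (143,106), (527,190), (470,470), (82,390); handle top corners (230,225), (420,262), (414,303), (223,264).

```bash
cat > h.py <<'E'
import numpy as np, cv2
from cell import sensors, viewer
from scipy.spatial.transform import Rotation as Ro
def back(cal,px,z):
    K,R,t=(np.array(cal[k]) for k in('camera_matrix','R','t'))
    C=-R.T@t; d=(R.T@np.linalg.inv(K)@np.c_[px,np.ones(len(px))].T).T
    return C+d*((z-C[2])/d[:,2])[:,None]
def proj(cal,X):
    K,R,t=(np.array(cal[k]) for k in('camera_matrix','R','t'))
    p=(K@(R@np.atleast_2d(X).T+t[:,None])).T; return p[:,:2]/p[:,2:]
def fit2(model,meas):
    m=np.array(model,float);w=np.array(meas)[:,:2];mc,wc=m.mean(0),w.mean(0)
    A=((m-mc)[:,:,None]*(w-wc)[:,None,:]).sum(0)
    th=np.arctan2(A[0,1]-A[1,0],A[0,0]+A[1,1]);c,s=np.cos(th),np.sin(th)
    R=np.array([[c,-s],[s,c]]);t=wc-R@mc
    return t,np.degrees(th),np.linalg.norm((R@m.T).T+t-w,axis=1)
def tcp(): 
    s=sensors.get_state(); return s,np.array(s['ee_pos']),Ro.from_euler('xyz',s['tool_rot'],degrees=True).as_matrix()
E
python3 - <<'E'
from h import *
c=viewer.calibration('top')
A=lambda p:(np.array(p)+.5)/5.6-.5+[150,205]
B=lambda p:(np.array(p)+.5)/7-.5+[305,205]
np.set_printoptions(precision=4,suppress=True)
# incubator, frame = hinge: rear wall x=-.018, front -.128
rim=back(c,A([(100,130),(404,197),(333,418),(38,342)]),.07)
t,a,r=fit2([(-.018,.075),(-.018,-.075),(-.128,-.075),(-.128,.075)],rim);print('hinge',t,a,r)
th=np.radians(a);u=np.array([np.cos(th),np.sin(th)]);v=np.array([-u[1],u[0]])
for y in(-.053,0,.053):
    P=[np.r_[t+v*(y+e)+u*dx,z] for e in(-.011,.011) for dx,z in((0,.086),(-.013,.073),(.013,.073))]
    print('knuckle proj A',((proj(c,P)-[150,205])*5.6).round().tolist())
L=back(c,B([(143,106),(527,190),(470,470),(82,390)]),.056)
t,a,r=fit2([(.055,.075),(.055,-.075),(-.055,-.075),(-.055,.075)],L);print('lid centre',t,a,r)
H=back(c,B([(230,225),(420,262),(414,303),(223,264)]),.09);print(fit2([(.007,.035),(.007,-.035),(-.007,-.035),(-.007,.035)],H))
S=back(c,A([(570,178),(668,170),(690,408),(597,420)]),.005);print('stand',fit2([(.06,.025),(.06,-.025),(-.06,-.025),(-.06,.025)],S))
P=back(c,A([(613,147),(638,447)]),.03);d=P[0]-P[1];print('pin',P,np.linalg.norm(d),np.degrees(np.arctan2(d[1],d[0])))
E
```

```text
hinge [0.5727 0.1866] -12.686966355236661 [0.006  0.0003 0.006  0.0029]
knuckle proj A [[384.0, 150.0], [380.0, 178.0], [395.0, 124.0], [338.0, 138.0], [335.0, 167.0], [349.0, 113.0]]
knuckle proj A [[274.0, 122.0], [271.0, 150.0], [286.0, 97.0], [228.0, 110.0], [226.0, 139.0], [241.0, 85.0]]
knuckle proj A [[164.0, 94.0], [162.0, 122.0], [177.0, 69.0], [118.0, 82.0], [117.0, 111.0], [132.0, 57.0]]
lid centre [ 0.5327 -0.2161] -10.593496260722814 [0.0014 0.0011 0.0019 0.0006]
(array([ 0.5412, -0.2167]), np.float64(-9.635736127142115), array([0.0006, 0.0006, 0.0009, 0.0005]))
stand (array([0.4961, 0.0116]), np.float64(7.617609226800463), array([0.0008, 0.0016, 0.0025, 0.002 ]))
pin [[0.5667 0.0217 0.03  ]
 [0.4231 0.0052 0.03  ]] 0.14454170922259138 6.5613574330818984
```

Emit:
{"api": "servo_tool", "payload": {
  "moves": "1 0 0 0 0 0 -0.183; 1 0 0 0 0 0 -0.183; 1 0 0 0 0 0 -0.183; 1 0 0 0 0 0 -0.183; 1 0 0 0 0 0 -0.183; 1 0 0 0 0 0 -0.183; 1 44 34 0 0 0 0; 1 44 34 0 0 0 0; 1 44 34 0 0 0 0; 1 44 34 0 0 0 0; 1 44 34 0 0 0 0; 1 44 34 0 0 0 0",
  "force": 40
}}

```text
time: 1.65
ee_pos: [0.416, -0.3246, 0.2451]
tool_rot: [-180.0, -0.0, 79.9]
ft_force: [0.3, -1.8, -0.6]
opening: 0.0853
gripper_force: 0.0
```

```bash
cat > to.py <<'E'
# python3 to.py x y z yaw : remaining shift in tool axes (mm) and turn (rad)
import sys; from h import *
a=[float(v) for v in sys.argv[1:]]
s,p,R=tcp()
print('t',round(s['time'],2),'pos',p.round(4),'rot',np.round(s['tool_rot'],2),'open',round(s['opening'],4),'grip',round(s['gripper_force'],1),'ft',np.round(s['ft_force'],1),'q',np.round(s['q'],0))
if len(a)>3:
    W=Ro.from_euler('xyz',[180,0,a[3]],degrees=True).as_matrix()
    print('shift mm',(R.T@(np.array(a[:3])-p)*1000).round(1),'turn',Ro.from_matrix(R.T@W).as_rotvec().round(4),
      'shift if turned first',(W.T@(np.array(a[:3])-p)*1000).round(1))
E
python3 to.py 0.541 -0.217 0.245 79.8
```

```text
t 1.65 pos [ 0.416  -0.3246  0.2451] rot [-179.99   -0.     79.85] open 0.0853 grip 0.0 ft [ 0.3 -1.8 -0.6] q [-45.  16.  -3.  71.  -0.  55.]
shift mm [1.280e+02 1.041e+02 1.000e-01] turn [-0.0002 -0.      0.0009] shift if turned first [1.281e+02 1.040e+02 1.000e-01]
```

Emit:
{"api": "servo_tool", "payload": {
  "moves": "1 43 35 0 0 0 0; 1 43 35 0 0 0 0; 1 42 34 0 0 0 0; 1 0 0 0 0 0 0; 1 0 0 40 0 0 0; 1 0 0 40 0 0 0; 1 0 0 40 0 0 0; 1 0 0 25 0 0 0; 1 0 0 13 0 0 0; 1 0 0 8 0 0 0; 1 0 0 0 0 0 0"
}}

```text
time: 3.02
ee_pos: [0.5399, -0.2188, 0.0796]
tool_rot: [180.0, 0.0, 79.8]
ft_force: [-0.5, -0.6, 0.6]
opening: 0.0854
gripper_force: 0.0
```

```bash
python3 to.py 0.541 -0.217 0.077 79.8; python3 - <<'E'
from h import *
cv2.imwrite('pics/w1.png',cv2.convertScaleAbs(viewer.get_image('wrist')[:,:,::-1],alpha=1.5))
E
```

```text
t 3.02 pos [ 0.5399 -0.2188  0.0796] rot [1.7998e+02 1.0000e-02 7.9840e+01] open 0.0854 grip 0.0 ft [-0.5 -0.6  0.6] q [-28.  28. -11.  51.  -0.  72.]
shift mm [1.9 0.8 2.6] turn [0.0003 0.0002 0.0007] shift if turned first [1.9 0.8 2.6]
```

View pics/w1.png

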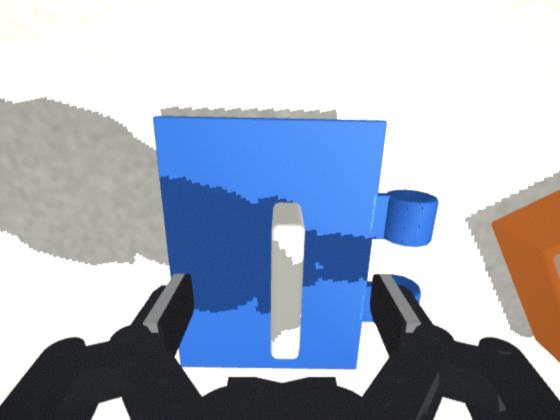

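The wrist view shows the bar (288, 205–357) between the fingertips (180/385, 285), square with the jaws. Grip and lift.

Emit:
{"api": "servo_tool", "payload": {
  "moves": "1 1 0 3 0 0 0; -1 0 0 0 0 0 0; -1 0 0 0 0 0 0; -1 0 0 0 0 0 0; -1 0 0 0 0 0 0; -1 0 0 0 0 0 0; -1 0 0 0 0 0 0; -1 0 0 0 0 0 0; -1 0 0 -10 0 0 0; -1 0 0 -30 0 0 0; -1 0 0 -40 0 0 0; -1 0 0 -40 0 0 0",
  "force": 60
}}

```text
time: 4.58
ee_pos: [0.5391, -0.217, 0.1971]
tool_rot: [-179.9, -0.0, 79.9]
ft_force: [-0.4, 0.1, -2.0]
opening: 0.0128
gripper_force: 58.7
```

```bash
python3 to.py 0.50 0.2 0.20 77.3
```

```text
t 4.58 pos [ 0.5391 -0.217   0.1971] rot [-1.7988e+02 -3.0000e-02  7.9860e+01] open 0.0128 grip 58.7 ft [-0.4  0.1 -2. ] q [-28.  23.   0.  67.  -0.  72.]
shift mm [ 403.6 -111.9   -2.5] turn [-0.0021 -0.0004  0.0447] shift if turned first [ 398.2 -129.8   -2.9]
```

```bash
python3 - <<'E'
from h import *
f=lambda n:np.mean([viewer.get_image(n)[:,:,::-1].astype(float) for _ in range(6)],0)
s,t=f('side'),f('top')
np.save('side.npy',s);np.save('top.npy',t)
g=lambda i,k:cv2.resize(np.clip(i*1.7,0,255).astype(np.uint8),None,fx=k,fy=k,interpolation=cv2.INTER_CUBIC)
a=g(s[245:350,212:317],4.5);b=g(t[213:293,153:223],4.5)
c=np.zeros((480,800,3),np.uint8);c[:a.shape[0],:a.shape[1]]=a;c[:b.shape[0],480:480+b.shape[1]]=b
cv2.imwrite('pics/m2.png',c)
E
```

```text
(no output)
```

View pics/m2.png

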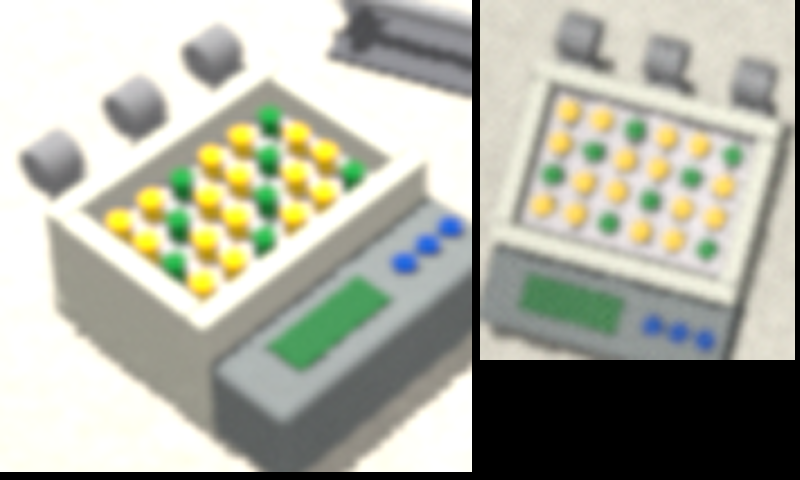

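Side part: rim corners (50,208), (203,328), (427,160), (270,79); knuckle boxes (20–87,128–197), (103–168,74–138), (180–243,24–85). Top part: rim corners (540,65), (787,121), (735,305), (497,240); knuckles start at x 557/643/732, top 10/35/57.

```bash
cat > hinge.py <<'E'
from h import *
from scipy.optimize import least_squares
T,S=viewer.calibration('top'),viewer.calibration('side')
k=4.5; tt=lambda p:(np.array(p,float)+.5)/k-.5+[153,213]; ss=lambda p:(np.array(p,float)+.5)/k-.5+[212,245]
rim=[(-.018,.075),(-.018,-.075),(-.128,-.075),(-.128,.075)]
rt=tt([(60,65),(307,121),(255,305),(17,240)]); rs=ss([(50,208),(270,79),(427,160),(203,328)])
ph=np.linspace(0,2*np.pi,48)
kn=[[(.013*np.cos(a),y+e,.073+.013*np.sin(a)) for a in ph for e in(-.011,.011)] for y in(.053,0,-.053)]
kt=[tt([(77,10),(126,62)]),tt([(163,35),(213,88)]),tt([(252,57),(300,110)])]
ks=[ss([(20,128),(87,197)]),ss([(103,74),(168,138)]),ss([(180,24),(243,85)])]
def W(p,X):
    X=np.array(X);c,s=np.cos(p[2]),np.sin(p[2]);return np.c_[p[0]+c*X[:,0]-s*X[:,1],p[1]+s*X[:,0]+c*X[:,1],X[:,2]]
R3=np.c_[rim,np.full(4,.07)]
def parts(p,T=T,S=S):
    bb=lambda c,K:np.array([proj(c,W(p,K)).min(0),proj(c,W(p,K)).max(0)])
    return [proj(T,W(p,R3))-rt,proj(S,W(p,R3))-rs,np.array([bb(T,K)-o for K,o in zip(kn,kt)]),np.array([bb(S,K)-o for K,o in zip(kn,ks)])]
np.set_printoptions(precision=4,suppress=True)
for n,sel in(('all',[0,1,2,3]),('top',[0,2]),('side',[1,3]),('knuckles',[2,3]),('rims',[0,1])):
    f=lambda p:np.concatenate([parts(p)[i].ravel() for i in sel])
    r=least_squares(f,[.57,.188,-.22],loss='soft_l1',f_scale=.5,x_scale=[.01,.01,.05]);print(n,r.x[:2],np.degrees(r.x[2]),np.sqrt(np.mean(r.fun**2)))
    if n=='all':
        for q in parts(r.x):print(q.reshape(-1,2).round(1).tolist())
E
python3 hinge.py
```

```text
all [0.5726 0.1909] -13.010108584133391 1.295327622381344
[[-0.8, -1.6], [-0.9, 0.4], [-0.4, 0.4], [-2.7, 0.1]]
[[-1.1, -0.5], [-0.0, -6.4], [1.0, -1.6], [0.8, -0.5]]
[[-0.8, 0.2], [-0.1, 0.3], [-0.4, -0.3], [-0.2, -0.3], [-0.7, -0.1], [-0.3, -0.1]]
[[-0.2, -1.0], [0.6, -0.6], [-0.3, -1.0], [0.6, -0.0], [0.0, -1.4], [1.0, -0.2]]
top [0.5727 0.1894] -12.729632270637497 0.6099580197752832
side [0.5717 0.1931] -13.501747746835406 1.3802864437372766
knuckles [0.5726 0.191 ] -13.212507875952156 0.5693360739297264
rims [0.5727 0.1906] -12.958943154684189 1.9377060137305462
```

Emit:
{"api": "servo_tool", "payload": {
  "moves": "-1 0 0 0 0 0 0.05; -1 25 -8 0 0 0 0; -1 50 -15 0 0 0 0; -1 50 -15 0 0 0 0; -1 50 -15 0 0 0 0; -1 50 -15 0 0 0 0; -1 50 -15 0 0 0 0; -1 50 -15 0 0 0 0; -1 50 -16 0 0 0 0; -1 29 -14 0 0 0 0; -1 0 0 30 0 0 0; -1 0 0 0 0 0 0"
}}

```text
time: 6.68
ee_pos: [0.5039, 0.2048, 0.164]
tool_rot: [-179.7, 0.2, 77.0]
ft_force: [-0.7, -0.5, -2.2]
opening: 0.0126
gripper_force: 58.7
```

```bash
python3 to.py 0.5099 .2042 0.13 77.0
```

```text
t 6.67 pos [0.5039 0.2048 0.164 ] rot [-1.7973e+02  1.6000e-01  7.7050e+01] open 0.0126 grip 58.7 ft [-0.7 -0.5 -2.2] q [ 15.  20.  -9.  61.  -0. 118.]
shift mm [ 0.8  6.1 34. ] turn [-0.0047  0.0028  0.0008] shift if turned first [ 0.7  6.  34. ]
```

Emit:
{"api": "servo_tool", "payload": {
  "moves": "-1 1 3 15 0 0 0; -1 0 3 15 0 0 0; -1 0 0 4 0 0 0; -1 0 0 0 0 0 0; -1 0 0 0 0 0 0"
}}

```text
time: 7.3
ee_pos: [0.5126, 0.2046, 0.1327]
tool_rot: [180.0, -0.0, 77.0]
ft_force: [-0.9, 0.2, -2.3]
opening: 0.0129
gripper_force: 58.9
```

```bash
python3 to.py 0.5099 .2042 0.13 77.0; python3 - <<'E'
from h import *
f=lambda n:np.mean([viewer.get_image(n)[:,:,::-1].astype(float) for _ in range(4)],0)
g=lambda i,k,a:cv2.resize(np.clip(i*a,0,255).astype(np.uint8),None,fx=k,fy=k,interpolation=cv2.INTER_CUBIC)
t,w,s=f('top'),f('wrist'),f('side')
c=np.zeros((600,800,3),np.uint8);a=g(t[203:253,150:230],5,1.7);c[:250,:400]=a
b=g(s[225:315,205:295],4,1.7);c[:360,420:780]=b
b=g(w,.6,1.5);c[260:512,:336]=b
cv2.imwrite('pics/m3.png',c)
print(viewer.calibration('wrist'))
E
```

```text
t 7.3 pos [0.5126 0.2046 0.1327] rot [ 1.7996e+02 -2.0000e-02  7.6980e+01] open 0.0129 grip 58.9 ft [-0.9  0.2 -2.3] q [ 15.  22. -12.  56.  -0. 118.]
shift mm [-1.  -2.6  2.7] turn [ 0.0007 -0.0003 -0.0003] shift if turned first [-1.  -2.6  2.7]
{'camera_matrix': array([[313.57648132,   0.        , 281.48153352],
       [  0.        , 313.57648132, 211.03244811],
       [  0.        ,   0.        ,   1.        ]]), 'R': array([[ 9.74509827e-01, -2.24344815e-01,  2.26281401e-05],
       [-2.11808164e-01, -9.20019826e-01,  3.29698075e-01],
       [-7.39452352e-02, -3.21298807e-01, -9.44086426e-01]]), 't': array([-0.45250725,  0.29157584,  0.37832589])}
```

View pics/m3.png

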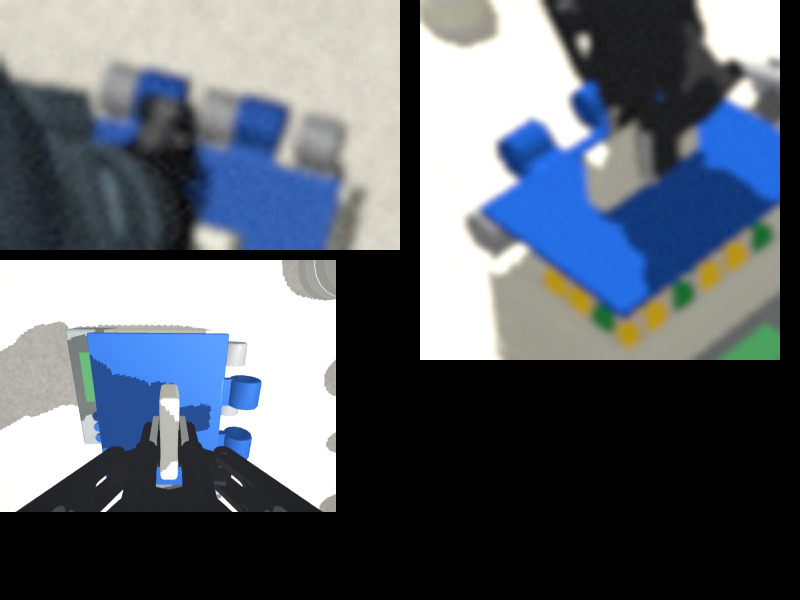

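Top part: lid knuckles span x 137–187 and 238–288 (tops at y 70 and 95); steel ones 102–145, 200–?, 300–345. Lid is level and roughly above its place. Compare with the model.

```bash
python3 - <<'E'
from h import *
import io,contextlib
with contextlib.redirect_stdout(io.StringIO()): from hinge import *
s,p,R=tcp();th=np.radians(77-90)
u=np.array([np.cos(th),np.sin(th)]);v=np.array([-u[1],u[0]])
lh=p[:2]+.0007*v+.064*u;print('lid_hinge by arm',lh,'vs hinge along u,v mm',(lh-[.5725,.1905])@u*1e3,(lh-[.5725,.1905])@v*1e3)
for y in(.0265,-.0265):
    K=np.array([(.013*np.cos(a),y+e,p[2]-.0006-.023+.013*np.sin(a)) for a in ph for e in(-.012,.012)])
    q=(proj(T,W([*lh,th],K))-[150,203]+.5)*5-.5;print('lid knuckle top-view box',q.min(0).round(),q.max(0).round())
for K in kn:
    q=(proj(T,W([.5725,.1905,th],K))-[150,203]+.5)*5-.5;print('steel',q.min(0).round(),q.max(0).round())
c=viewer.calibration('wrist')
for K in kn:
    q=proj(c,W([.5725,.1905,th],K))*.6+[0,260];print('steel wrist',q.min(0).round(),q.max(0).round())
for y in(.0265,-.0265):
    K=np.array([(.013*np.cos(a),y+e,p[2]-.0006-.023+.013*np.sin(a)) for a in ph for e in(-.012,.012)])
    q=proj(c,W([*lh,th],K))*.6+[0,260];print('lid wrist',q.min(0).round(),q.max(0).round())
E
```

```text
lid_hinge by arm [0.5748 0.1909] vs hinge along u,v mm 2.1177098017094087 0.9090181819496024
lid knuckle top-view box [128.  65.] [191. 126.]
lid knuckle top-view box [228.  91.] [290. 152.]
steel [97. 63.] [155. 121.]
steel [195.  88.] [251. 146.]
steel [292. 113.] [348. 172.]
steel wrist [217. 343.] [247. 370.]
steel wrist [213. 391.] [240. 419.]
steel wrist [210. 431.] [234. 460.]
lid wrist [227. 375.] [262. 412.]
lid wrist [221. 426.] [253. 464.]
```

```bash
python3 - <<'E'
from h import *
w=np.mean([viewer.get_image('wrist')[:,:,::-1].astype(float) for _ in range(4)],0)
# dark gamma so that pale steel keeps contrast
a=(255*(w[120:310,350:450]/255)**1.6).clip(0,255).astype(np.uint8)
b=(w[120:310,350:450]).astype(np.uint8)
cv2.imwrite('pics/w4.png',cv2.resize(np.hstack([a,b]),None,fx=3,fy=3,interpolation=cv2.INTER_CUBIC))
E
```

```text
(no output)
```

View pics/w4.png

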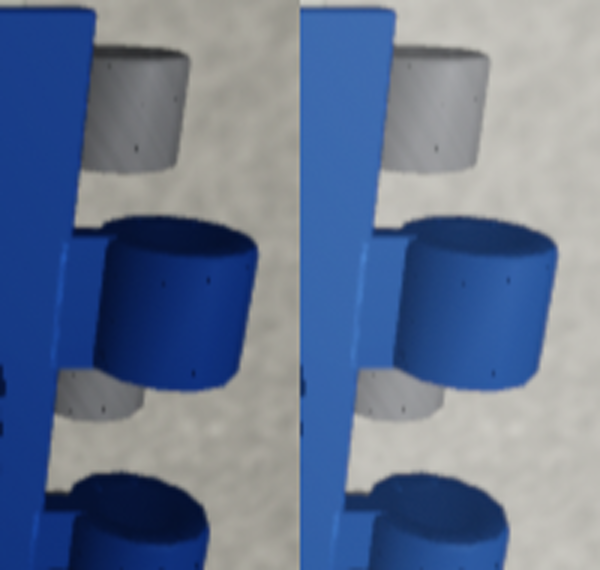

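Steel +y knuckle: rows 45–172, right edge 189 (top end); middle steel: bottom row 420, right edge 143 (lower end). Lid +y knuckle: rows 215–390, right edge 258; lid −y: top row 472, right edge 208.

```bash
cat > wr.py <<'E'
from h import *
from scipy.optimize import least_squares
c=viewer.calibration('wrist');s,p,R=tcp();ph=np.linspace(0,2*np.pi,180)
def W(q,X):
    cc,ss=np.cos(q[2]),np.sin(q[2]);return np.c_[q[0]+cc*X[:,0]-ss*X[:,1],q[1]+ss*X[:,0]+cc*X[:,1],X[:,2]]
def box(q,y,h,z):
    K=np.array([(.013*np.cos(a),y+e,z+.013*np.sin(a)) for a in ph for e in(-h,h)])
    P=(proj(c,W(q,K))-[350,120]+.5)*3-.5;return P
end=lambda q,y,z:(proj(c,W(q,np.array([(.013*np.cos(a),y,z+.013*np.sin(a)) for a in ph])))-[350,120]+.5)*3-.5
np.set_printoptions(precision=4,suppress=True)
def fs(q):
    a=box(q,.053,.011,.073);m=box(q,0,.011,.073)
    return np.array([a[:,1].min()-45,a[:,1].max()-172,a[:,0].max()-189,m[:,1].max()-420,end(q,-.011,.073)[:,0].max()-143,end(q,.042,.073)[:,0].max()-177])/3
z=p[2]-.0006-.023
def fl(q):
    a=box(q,.0265,.012,z);m=box(q,-.0265,.012,z)
    return np.array([a[:,1].min()-215,a[:,1].max()-390,a[:,0].max()-258,m[:,1].min()-472,m[:,0].max()-208,end(q,.0145,z)[:,0].max()-240])/3
th=np.radians(-13)
for n,f in(('steel',fs),('lid',fl)):
    r=least_squares(f,[.573,.19,th],x_scale=[.01,.01,.05]);print(n,r.x[:2],np.degrees(r.x[2]),r.fun)
    r2=least_squares(lambda q:f([*q,th]),[.573,.19]);print('   yaw -13:',r2.x,r2.fun)
    if n=='steel':H=r2.x
u=np.array([np.cos(th),np.sin(th)]);v=np.array([-u[1],u[0]]);d=H-r2.x
print('lid must go along hinge x,y mm',d@u*1e3,d@v*1e3,'= tool y, tool x'); print(p)
E
python3 wr.py
```

```text
steel [0.5738 0.1933] -12.773284369991977 [-1.1728  0.4777  0.4039  0.7744  0.1847 -0.59  ]
   yaw -13: [0.5737 0.1933] [-1.1704  0.4784  0.6042  0.7754 -0.0943 -0.5438]
lid [0.574  0.1917] -13.496575797370099 [-0.8303  1.9675  0.6687 -1.4616  0.6652 -1.3297]
   yaw -13: [0.5741 0.1917] [-0.8324  1.9615  0.2516 -1.4613  1.1262 -1.3255]
lid must go along hinge x,y mm -0.7458384030176931 1.507491906252888 = tool y, tool x
[0.5123 0.2046 0.1323]
```

Emit:
{"api": "servo_tool", "payload": {
  "moves": "-1 1.5 -1 0 0 0 0; -1 0 0 8 0 0 0; -1 0 0 8 0 0 0; -1 0 0 6 0 0 0; -1 0 0 4 0 0 0; -1 0 0 3 0 0 0; -1 0 0 0 0 0 0; -1 0 0 0 0 0 0"
}}

```text
time: 9.1
ee_pos: [0.5119, 0.2064, 0.1035]
tool_rot: [180.0, -0.0, 77.0]
ft_force: [0.2, 0.9, -1.9]
opening: 0.0127
gripper_force: 58.9
```

```bash
python3 to.py 0.511 .2055 0.0966 77.0
```

```text
t 9.1 pos [0.5119 0.2064 0.1035] rot [ 1.7997e+02 -1.0000e-02  7.6990e+01] open 0.0127 grip 58.9 ft [ 0.2  0.9 -1.9] q [ 15.  24. -14.  52.  -0. 118.]
shift mm [-1.  -0.7  6.9] turn [ 0.0005 -0.0002 -0.0001] shift if turned first [-1.  -0.6  6.9]
```

Emit:
{"api": "servo_tool", "payload": {
  "moves": "-1 0 0 2 0 0 0; -1 0 0 2 0 0 0; -1 0 0 1 0 0 0; -1 0 0 1 0 0 0; -1 0 0 0 0 0 0; -1 0 0 0 0 0 0"
}}

```text
time: 9.85
ee_pos: [0.5117, 0.2063, 0.0973]
tool_rot: [180.0, 0.0, 77.0]
ft_force: [0.7, -0.2, -1.5]
opening: 0.0132
gripper_force: 58.9
```

```bash
python3 to.py 0.511 .2055 0.0966 77.0; python3 - <<'E'
from h import *
w=np.mean([viewer.get_image('wrist')[:,:,::-1].astype(float) for _ in range(4)],0)
b=w[110:330,330:450].astype(np.uint8)
t=np.clip(np.mean([viewer.get_image('top')[:,:,::-1].astype(float) for _ in range(4)],0)*1.7,0,255).astype(np.uint8)[205:265,160:245]
b=cv2.resize(b,None,fx=2.7,fy=2.7,interpolation=cv2.INTER_CUBIC);t=cv2.resize(t,None,fx=5,fy=5,interpolation=cv2.INTER_CUBIC)
c=np.zeros((600,760,3),np.uint8);c[:b.shape[0],:b.shape[1]]=b;c[:300,330:755]=t
cv2.imwrite('pics/w5.png',c)
E
```

```text
t 9.85 pos [0.5117 0.2063 0.0973] rot [180.     0.    76.99] open 0.0132 grip 58.9 ft [ 0.7 -0.2 -1.5] q [ 15.  24. -15.  51.  -0. 118.]
shift mm [-1.  -0.5  0.7] turn [ 0.0001  0.     -0.0001] shift if turned first [-1.  -0.5  0.7]
```

View pics/w5.png

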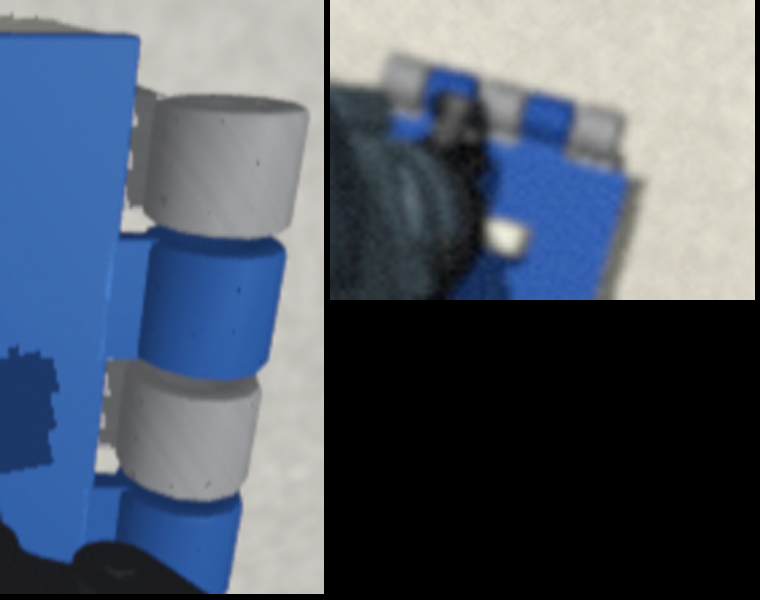

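Knuckles interleave with gaps on each side (steel rows 93–237, blue 232–380, steel 370–502). Lower the last bit, let go; first measure the hinge from this view.

```bash
python3 - <<'E'
from h import *
from scipy.optimize import least_squares
c=viewer.calibration('wrist');ph=np.linspace(0,2*np.pi,180)
def P(q,ys,z):
    cc,ss=np.cos(q[2]),np.sin(q[2]);X=np.array([(.013*np.cos(a),y,z+.013*np.sin(a)) for a in ph for y in ys])
    return (proj(c,np.c_[q[0]+cc*X[:,0]-ss*X[:,1],q[1]+ss*X[:,0]+cc*X[:,1],X[:,2]])-[330,110]+.5)*2.7-.5
def f(q,z):
    a=P(q,(.042,.064),z);m=P(q,(-.011,.011),z)
    return np.array([a[:,1].min()-93,a[:,1].max()-237,a[:,0].max()-308,P(q,(.042,),z)[:,0].max()-291,m[:,1].max()-502,P(q,(-.011,),z)[:,0].max()-245,m[:,0].max()-262])/2.7
for z in(.071,.073,.075):
    r=least_squares(f,[.573,.19,-.227],args=(z,),x_scale=[.01,.01,.05]);print(z,r.x[:2].round(4),np.degrees(r.x[2]).round(2),r.fun.round(1))
E
```

```text
0.071 [0.5743 0.1923] -13.14 [ 0.1  1.   0.6 -0.9 -1.3  0.2  0.1]
0.073 [0.5735 0.1931] -13.02 [-0.7  0.8  0.6 -0.9 -0.2  0.2  0.1]
0.075 [0.5727 0.194 ] -12.91 [-1.6  0.7  0.6 -0.9  1.   0.2  0.1]
```

Emit:
{"api": "servo_tool", "payload": {
  "moves": "-1 0 -0.5 1 0 0 0; -1 0 0 0.5 0 0 0; -1 0 0 0 0 0 0; 1 0 0 0 0 0 0; 1 0 0 0 0 0 0; 1 0 0 0 0 0 0; 1 0 0 0 0 0 0; 1 0 0 -10 0 0 0; 1 0 0 -30 0 0 0; 1 0 0 -40 0 0 0; 1 0 0 -40 0 0 0; 1 0 0 -40 0 0 0"
}}

```text
time: 11.75
ee_pos: [0.5111, 0.2064, 0.2579]
tool_rot: [180.0, -0.0, 77.0]
ft_force: [0.6, 0.4, 0.1]
opening: 0.0852
gripper_force: 0.0
```

```bash
python3 to.py 0.47 .0103 0.25 -173.4; python3 - <<'E'
from h import *
t=np.mean([viewer.get_image('wrist')[:,:,::-1].astype(float) for _ in range(4)],0); np.save('wafter.npy',t)
c=viewer.calibration('wrist'); p=tcp()[1]
t=np.array([proj(c,[[*(np.array([.573,.192])+.001*np.array([0,0])),.086]]) ]);print(t)
E
```

```text
t 11.75 pos [0.5111 0.2064 0.2579] rot [ 1.7995e+02 -2.0000e-02  7.6990e+01] open 0.0852 grip 0.0 ft [0.6 0.4 0.1] q [ 15.  19.   2.  73.  -0. 118.]
shift mm [-200.3    4.1    7.8] turn [ 9.000e-04  5.000e-04 -1.913e+00] shift if turned first [  63.3 -190.1    7.9]
[[[345.08322897 193.64093356]]]
```

Emit:
{"api": "servo_tool", "payload": {
  "moves": "1 0 0 0 0 0 -0.174; 1 0 0 0 0 0 -0.174; 1 0 0 0 0 0 -0.174; 1 0 0 0 0 0 -0.174; 1 0 0 0 0 0 -0.174; 1 0 0 0 0 0 -0.174; 1 0 0 0 0 0 -0.174; 1 0 0 0 0 0 -0.174; 1 0 0 0 0 0 -0.174; 1 0 0 0 0 0 -0.174; 1 0 0 0 0 0 -0.173"
}}

```text
time: 13.32
ee_pos: [0.5101, 0.2062, 0.254]
tool_rot: [-180.0, -0.2, -173.1]
ft_force: [0.8, 0.2, 0.0]
opening: 0.0853
gripper_force: 0.0
```

Emit:
{"api": "servo_tool", "payload": {
  "moves": "1 17 -48 0 0 0 0; 1 17 -48 0 0 0 0; 1 17 -48 0 0 0 0; 1 17 -46 0 0 0 0; 1 0 0 40 0 0 0; 1 0 0 40 0 0 0; 1 0 0 20 0 0 0; 1 0 0 0 0 0 0; 1 0 0 0 0 0 0"
}}

```text
time: 14.45
ee_pos: [0.4654, 0.0099, 0.156]
tool_rot: [-180.0, -0.0, -173.4]
ft_force: [0.1, -0.6, 0.2]
opening: 0.0853
gripper_force: 0.0
```

```bash
python3 to.py 0.4652 .0099 0.15 -173.4; python3 - <<'E'
from h import *
w=np.mean([viewer.get_image('wrist')[:,:,::-1].astype(float) for _ in range(4)],0);np.save('wpin.npy',w)
a=(w*1.1).clip(0,255).astype(np.uint8)
cv2.imwrite('pics/w6.png',cv2.resize(a,(800,600),interpolation=cv2.INTER_CUBIC))
E
```

```text
t 14.45 pos [0.4654 0.0099 0.156 ] rot [-1.800e+02 -1.000e-02 -1.734e+02] open 0.0853 grip 0.0 ft [ 0.1 -0.6  0.2] q [ -7.  12. -22.  56.  -0. -13.]
shift mm [0.2 0.  6. ] turn [-0.     -0.0002  0.    ] shift if turned first [0.2 0.  6. ]
```

View pics/w6.png

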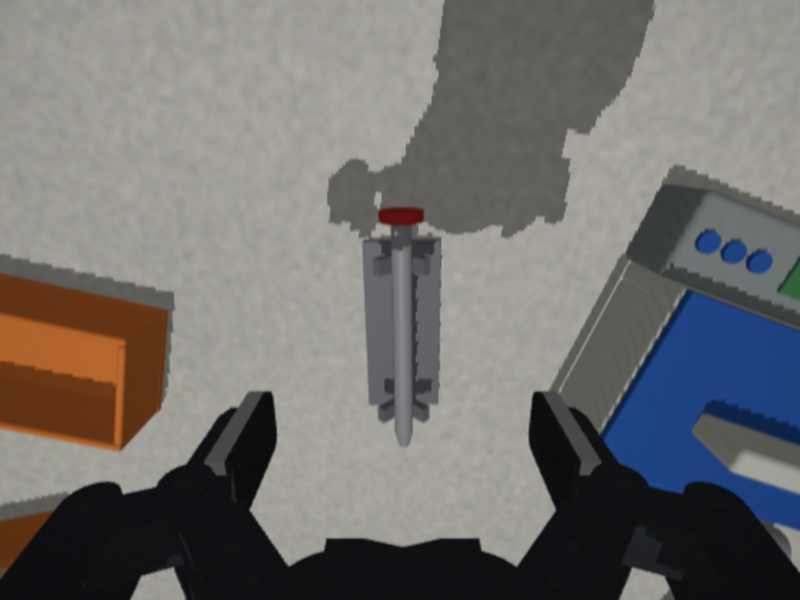

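Pin head (401,215), tip (403,445), shaft centre (402,350), central between the fingers.

```bash
python3 - <<'E'
from h import *
c=viewer.calibration('wrist')
q=lambda p:(np.array(p)+.5)*.7-.5
P=back(c,q([(403,445),(402,300),(401,228)]),.03);print(P.round(4))
d=P[0]-P[2];print(np.linalg.norm(d),np.degrees(np.arctan2(d[1],d[0])))
e=(P[0]-P[1]);print(np.degrees(np.arctan2(e[1],e[0])))
s,p,R=tcp();print('in tool frame',((P-p)@R*1000).round(1))
S=back(c,q([(366,240),(441,238)]),.005);print('stand head-side edge in tool',((S-p)@R*1000).round(1))
E
```

```text
[[0.5723 0.0234 0.03  ]
 [0.4688 0.0107 0.03  ]
 [0.4256 0.0051 0.03  ]]
0.14785763773165836 7.119853985882748
7.008443759490487
in tool frame [[-106.7    1.3  126.9]
 [  -2.3    0.6  126.7]
 [  41.2    0.   126.7]]
stand head-side edge in tool [[ 29.2 -22.2 151.7]
 [ 30.5  25.2 151.7]]
```

Emit:
{"api": "servo_tool", "payload": {
  "moves": "1 0 0.7 30 0 0 -0.008; 1 0 0 35 0 0 0; 1 0 0 30 0 0 0; 1 0 0 20 0 0 0; 1 0 0 10 0 0 0; 1 0 0 5 0 0 0; 1 0 0 0 0 0 0; 1 0 0 0 0 0 0"
}}

```text
time: 15.65
ee_pos: [0.4661, 0.0105, 0.0265]
tool_rot: [-180.0, 0.1, -172.9]
ft_force: [-0.1, -0.2, 0.1]
opening: 0.0853
gripper_force: 0.0
```

```bash
python3 to.py 0.4655 .0095 0.026 -173
```

```text
t 15.65 pos [0.4661 0.0105 0.0265] rot [-1.7997e+02  8.0000e-02 -1.7294e+02] open 0.0853 grip 0.0 ft [-0.1 -0.2  0.1] q [ -7.  20. -33.  36.  -0. -14.]
shift mm [ 0.8 -0.9  0.5] turn [-0.0005  0.0015  0.001 ] shift if turned first [ 0.8 -0.9  0.5]
```

Emit:
{"api": "servo_tool", "payload": {
  "moves": "-1 0 0 0 0 0 0; -1 0 0 0 0 0 0; -1 0 0 0 0 0 0; -1 0 0 0 0 0 0; -1 0 0 0 0 0 0; -1 0 0 0 0 0 0; -1 0 0 0 0 0 0; -1 0 0 -5 0 0 0; -1 0 0 -20 0 0 0; -1 0 0 -40 0 0 0; -1 0 0 -40 0 0 0; -1 0 0 0 0 0 0",
  "force": 80
}}

```text
time: 17.15
ee_pos: [0.4679, 0.011, 0.1337]
tool_rot: [-180.0, 0.4, -172.9]
ft_force: [0.1, 0.1, -1.1]
opening: 0.0094
gripper_force: 78.0
```

```bash
python3 to.py 0.4655 .0095 0.026 -173; python3 - <<'E'
from h import *
# pin in the wrist picture: red head, shaft edges
w=np.mean([viewer.get_image('wrist').astype(float) for _ in range(3)],0);np.save('whold.npy',w)
r=(w[...,0]>1.8*w[...,1])&(w[...,0]>60)&(w[...,2]<.6*w[...,0])
n,l,st,ce=cv2.connectedComponentsWithStats(r.astype(np.uint8))
for i in np.argsort(-st[1:,4])[:4]+1: print(st[i],ce[i].round(1))
c=viewer.calibration('wrist');s,p,R=tcp()
X=lambda v:p+R@(np.array(v)/1000)
print('expected flange centre, head back centre, tip',proj(c,[X([43.5,0,-5]),X([50.5,0,-5]),X([-106,0,-5])]).round(1))
E
```

```text
t 17.15 pos [0.4679 0.011  0.1337] rot [-179.99    0.37 -172.92] open 0.0094 grip 78.0 ft [ 0.1  0.1 -1.1] q [ -6.  13. -25.  52.   0. -14.]
shift mm [  3.2  -1.2 107.7] turn [-0.0001  0.0064  0.0014] shift if turned first [  2.5  -1.2 107.7]
[   0  205  101  123 5048] [ 60.2 250.7]
[   0  263   61   64 2948] [ 29.2 296.4]
[ 251  184   61   33 1727] [281.1 199.7]
[   0  375   43   45 1437] [ 16.7 399.1]
expected flange centre, head back centre, tip [[279.3 208.7]
 [279.3 192.5]
 [279.7 455.5]]
```

```bash
cat > head.py <<'E'
from h import *
from scipy.optimize import least_squares
def headbox(k=3):
    w=np.mean([viewer.get_image('wrist').astype(float) for _ in range(k)],0)
    r=(w[...,0]>1.8*w[...,1])&(w[...,0]>60)&(w[...,2]<.6*w[...,0]); r[:,:150]=0; r[:,420:]=0
    n,l,st,ce=cv2.connectedComponentsWithStats(r.astype(np.uint8)); i=np.argmax(st[1:,4])+1
    return np.array([st[i,0],st[i,1],st[i,0]+st[i,2]-1,st[i,1]+st[i,3]-1],float)
def fit():
    b=headbox();c=viewer.calibration('wrist');s,p,R=tcp();ph=np.linspace(0,2*np.pi,90)
    def f(v):  # flange x,y (mm), pitch about tool y (rad): grasp pivot at tool (0,0,-5)
        x,y,be=v; L=np.array([(x+e,y+13*np.cos(a),13*np.sin(a)) for a in ph for e in(0,7)])
        cb,sb=np.cos(be),np.sin(be); T=np.c_[cb*L[:,0]+sb*L[:,2],L[:,1],-sb*L[:,0]+cb*L[:,2]-5]
        q=proj(c,p+T/1000@R.T); return np.r_[q.min(0),q.max(0)]-b
    r=least_squares(f,[43,0,0],x_scale=[10,1,.1]);print('box',b,'flange x,y mm, pitch rad',r.x.round(3),'res',r.fun.round(1))
if __name__=='__main__': fit()
E
python3 head.py
```

```text
box [251. 184. 311. 216.] flange x,y mm, pitch rad [43.573  0.717 -0.056] res [-1.2  0.5  1.2 -0.4]
```

```bash
cat > strip.py <<'E'
from h import *
def strip(name,fx=43.5,k=4):
    """vertical grey profile crossing the pin at several stations, against the expected axis row"""
    c=viewer.calibration(name);s,p,R=tcp()
    w=np.mean([viewer.get_image(name).astype(float) for _ in range(k)],0).mean(2)
    for x in (30,22,-25,-50,-70,-85,-95,-102,-106,-110,-115):
        X=p+R@(np.array([x,0,-5])/1000);u0,v0=proj(c,X)[0]
        u1,v1=proj(c,X+[0,0,.006])[0]; n=np.array([u1-u0,v1-v0]);px=np.linalg.norm(n);n/=px
        o=np.arange(-8,8.1,1); m=np.float32([[u0+n[0]*i,v0+n[1]*i] for i in o])
        print(x,'px/mm %.2f'%(px/6),cv2.remap(w.astype(np.float32),m[:,0],m[:,1],cv2.INTER_LINEAR).ravel().round().astype(int).tolist())
if __name__=='__main__':
    import sys; strip(sys.argv[1])
E
python3 strip.py side
```

```text
30 px/mm 0.35 [156, 156, 156, 151, 136, 105, 78, 69, 67, 66, 63, 58, 55, 54, 55, 55, 54]
22 px/mm 0.35 [154, 154, 154, 150, 134, 105, 79, 69, 67, 65, 63, 58, 55, 54, 54, 54, 55]
-25 px/mm 0.35 [155, 154, 155, 153, 137, 107, 84, 76, 69, 57, 45, 32, 26, 27, 30, 35, 42]
-50 px/mm 0.35 [160, 159, 158, 153, 137, 107, 88, 96, 113, 127, 141, 152, 158, 160, 160, 160, 161]
-70 px/mm 0.34 [159, 159, 159, 156, 139, 110, 90, 96, 113, 128, 143, 155, 159, 159, 160, 160, 161]
-85 px/mm 0.34 [158, 159, 160, 158, 142, 108, 85, 95, 112, 128, 143, 155, 160, 161, 161, 161, 160]
-95 px/mm 0.34 [161, 161, 162, 158, 143, 110, 87, 95, 112, 129, 147, 158, 162, 163, 162, 161, 161]
-102 px/mm 0.34 [162, 163, 163, 159, 150, 129, 106, 101, 117, 138, 153, 160, 162, 164, 163, 162, 161]
-106 px/mm 0.34 [161, 163, 163, 162, 158, 147, 129, 126, 138, 151, 156, 160, 162, 164, 164, 162, 160]
-110 px/mm 0.34 [161, 163, 163, 161, 161, 160, 158, 157, 158, 158, 158, 160, 162, 164, 164, 163, 161]
-115 px/mm 0.34 [161, 162, 161, 162, 163, 161, 160, 160, 161, 162, 161, 161, 162, 163, 164, 164, 164]
```

Emit:
{"api": "servo_tool", "payload": {
  "moves": "-1 0 0 -23 0 0 0; -1 0 0 -23 0 0 0; -1 0 0 0 0 0 -0.174; -1 0 0 0 0 0 -0.174; -1 0 0 0 0 0 -0.174; -1 0 0 0 0 0 -0.174; -1 0 0 0 0 0 -0.174; -1 0 0 0 0 0 -0.174; -1 0 0 0 0 0 -0.176; -1 0 0 0 0 0 0; -1 0 0 0 0 0 0"
}}

```text
time: 19.02
ee_pos: [0.4653, 0.0106, 0.1767]
tool_rot: [180.0, -0.0, -103.2]
ft_force: [-0.4, 0.0, -1.1]
opening: 0.0095
gripper_force: 77.9
```

```bash
python3 to.py 0.5306 .0074 0.0695 -103
```

```text
t 19.02 pos [0.4653 0.0106 0.1767] rot [ 1.7999e+02 -1.0000e-02 -1.0318e+02] open 0.0095 grip 77.9 ft [-0.4  0.  -1.1] q [ -7.  11. -20.  59.  -0. -83.]
shift mm [-11.8 -64.3 107.2] turn [ 0.0002 -0.0001 -0.0032] shift if turned first [-11.6 -64.3 107.2]
```

Emit:
{"api": "servo_tool", "payload": {
  "moves": "-1 -4 -22 0 0 0 -0.003; -1 -4 -22 0 0 0 0; -1 -4 -20 0 0 0 0; -1 0 0 30 0 0 0; -1 0 0 30 0 0 0; -1 0 0 30 0 0 0; -1 0 0 17 0 0 0; -1 0 0 0 0 0 0; -1 0 0 0 0 0 0; -1 0 0 0 0 0 0"
}}

```text
time: 20.27
ee_pos: [0.5315, 0.0078, 0.0709]
tool_rot: [-179.9, 0.0, -102.9]
ft_force: [-0.5, 0.1, -1.2]
opening: 0.0094
gripper_force: 78.1
```

```bash
python3 to.py 0.5306 .0074 0.0695 -103; python3 head.py; python3 strip.py side|sed -n '4,9p'; python3 - <<'E'
from h import *
# side-view profiles across the -y steel knuckle, same normal, about the hinge axis
c=viewer.calibration('side');w=np.mean([viewer.get_image('side').astype(float) for _ in range(4)],0).mean(2).astype(np.float32)
u=np.array([.9744,-.225,0]);v=np.array([.225,.9744,0])
for y in(-.060,-.053,-.046):
    X=np.array([.5735,.193,.073])+v*y;a,b=proj(c,X)[0];n=proj(c,X+[0,0,.006])[0]-[a,b];n/=np.linalg.norm(n)
    m=np.float32([[a+n[0]*i,b+n[1]*i] for i in range(-10,11)]);print(y,cv2.remap(w,m[:,0],m[:,1],cv2.INTER_LINEAR).ravel().round().astype(int).tolist())
E
```

```text
t 20.27 pos [0.5315 0.0078 0.0709] rot [-1.7987e+02  1.0000e-02 -1.0289e+02] open 0.0094 grip 78.1 ft [-0.5  0.1 -1.2] q [ -6.  23. -20.  46.  -0. -83.]
shift mm [0.6 0.8 1.4] turn [-0.0022  0.0002  0.0019] shift if turned first [0.6 0.8 1.4]
box [251. 185. 311. 216.] flange x,y mm, pitch rad [41.998  0.679 -0.069] res [-1.1  0.4  1.1 -0.3]
-50 px/mm 0.33 [163, 163, 157, 139, 112, 94, 96, 108, 122, 137, 152, 163, 167, 167, 165, 164, 164]
-70 px/mm 0.33 [166, 166, 159, 140, 113, 94, 96, 108, 123, 138, 153, 162, 166, 166, 165, 164, 165]
-85 px/mm 0.33 [164, 161, 153, 133, 107, 93, 96, 108, 122, 137, 152, 163, 167, 166, 165, 163, 162]
-95 px/mm 0.33 [149, 161, 162, 151, 125, 99, 96, 109, 122, 136, 151, 161, 165, 166, 165, 164, 164]
-102 px/mm 0.33 [126, 152, 164, 165, 153, 125, 100, 108, 126, 140, 151, 160, 163, 164, 164, 163, 163]
-106 px/mm 0.33 [127, 152, 165, 167, 164, 156, 138, 125, 132, 144, 153, 159, 162, 163, 164, 163, 163]
-0.06 [85, 75, 74, 71, 69, 68, 72, 79, 87, 95, 103, 109, 114, 119, 127, 140, 156, 164, 167, 168, 167]
-0.053 [83, 75, 75, 76, 74, 70, 68, 72, 79, 88, 97, 106, 112, 117, 121, 131, 146, 160, 165, 166, 167]
-0.046 [84, 76, 76, 75, 72, 65, 58, 57, 61, 67, 71, 78, 88, 104, 117, 131, 148, 160, 164, 165, 165]
```

Emit:
{"api": "servo_tool", "payload": {
  "moves": "-1 0 0.5 1 0 0 0; -1 -6 0 0 0 0 0; -1 -6 0 0 0 0 0; -1 -6 0 0 0 0 0; -1 -4 0 0 0 0 0; -1 -4 0 0 0 0 0; -1 -4 0 0 0 0 0; -1 0 0 0 0 0 0"
}}

```text
time: 21.82
ee_pos: [0.5372, 0.0377, 0.069]
tool_rot: [-179.9, 0.0, -102.9]
ft_force: [1.7, 0.5, -0.9]
opening: 0.0096
gripper_force: 78.0
```

```bash
cat > ax.py <<'E'
from h import *
s,p,R=tcp();u=np.array([.9744,-.225,0]);v=np.array([.225,.9744,0]);d=p-[.5735,.193,.0695]
print('t',round(s['time'],2),'along hinge x,y,z mm: %.1f %.1f %.1f'%(d@u*1e3,d@v*1e3,d[2]*1e3),'tip y %.1f'%(d@v*1e3+106.5),'rot',np.round(s['tool_rot'],2),'F hinge xyz',np.round([s['ft_force']@u,s['ft_force']@v,s['ft_force'][2]],1),'M',np.round(s['wrist_torque'],2),'grip',round(s['gripper_force'],1),round(s['opening'],4))
E
python3 ax.py
```

```text
t 21.82 along hinge x,y,z mm: -0.4 -159.5 -0.5 tip y -53.0 rot [-1.7995e+02  4.0000e-02 -1.0285e+02] F hinge xyz [ 1.6  0.9 -0.9] M [ 0.08 -0.25 -0.06] grip 78.0 0.0096
```

Emit:
{"api": "servo_tool", "payload": {
  "moves": "-1 -4 -0.5 -0.5 0 0 0; -1 -4 0 0 0 0 0; -1 -4 0 0 0 0 0; -1 -4 0 0 0 0 0; -1 -4 0 0 0 0 0; -1 -4 0 0 0 0 0; -1 0 0 0 0 0 0"
}}

```text
time: 22.7
ee_pos: [0.5427, 0.0612, 0.0693]
tool_rot: [-180.0, 0.0, -102.8]
ft_force: [2.0, 0.6, -1.0]
opening: 0.0091
gripper_force: 78.0
```

```bash
python3 ax.py; python3 head.py
```

```text
t 22.7 along hinge x,y,z mm: -0.3 -135.4 -0.2 tip y -28.9 rot [-1.7998e+02  5.0000e-02 -1.0284e+02] F hinge xyz [ 1.8  1.  -1. ] M [ 0.05 -0.25 -0.12] grip 78.0 0.0091
box [251. 184. 312. 216.] flange x,y mm, pitch rad [42.48   0.928 -0.051] res [-0.8  0.3  0.8 -0.3]
```

Emit:
{"api": "servo_tool", "payload": {
  "moves": "-1 -4 -0.4 0 0 0 0.002; -1 -4 0 0 0 0 0; -1 -4 0 0 0 0 0; -1 -4 0 0 0 0 0; -1 -4 0 0 0 0 0; -1 -3 0 0 0 0 0; -1 0 0 0 0 0 0"
}}

```text
time: 23.72
ee_pos: [0.5481, 0.0831, 0.0693]
tool_rot: [-180.0, -0.0, -103.0]
ft_force: [-0.1, -0.4, -0.5]
opening: 0.0092
gripper_force: 78.7
```

```bash
python3 ax.py; python3 head.py
```

```text
t 23.73 along hinge x,y,z mm: -0.1 -112.8 -0.2 tip y -6.3 rot [-179.99   -0.   -102.96] F hinge xyz [ 0.  -0.4 -0.5] M [-0.02 -0.01 -0.07] grip 78.7 0.0092
box [251. 185. 311. 216.] flange x,y mm, pitch rad [42.017  0.699 -0.069] res [-1.1  0.4  1.1 -0.3]
```

Emit:
{"api": "servo_tool", "payload": {
  "moves": "-1 -4 0 0 0 0 0; -1 -4 0 0 0 0 0; -1 -4 0 0 0 0 0; -1 -4 0 0 0 0 0; -1 -4 0 0 0 0 0; -1 -3 0 0 0 0 0; -1 0 0 0 0 0 0"
}}

```text
time: 24.75
ee_pos: [0.5533, 0.1056, 0.0693]
tool_rot: [-180.0, -0.0, -103.0]
ft_force: [0.4, -0.1, -0.5]
opening: 0.0094
gripper_force: 78.8
```

```bash
python3 ax.py; python3 head.py
```

```text
t 24.75 along hinge x,y,z mm: -0.0 -89.8 -0.2 tip y 16.7 rot [-179.99   -0.   -102.96] F hinge xyz [ 0.4 -0.  -0.5] M [-0.03 -0.01 -0.04] grip 78.8 0.0094
box [252. 185. 312. 216.] flange x,y mm, pitch rad [42.022  1.125 -0.069] res [-1.1  0.4  1.1 -0.3]
```

Emit:
{"api": "servo_tool", "payload": {
  "moves": "-0.5 0 0 0 0 0 0; -0.5 0 0 0 0 0 0; -0.5 0 0 0 0 0 0; -0.5 10 0 0 0 0 0; -0.5 10 0 0 0 0 0; -0.5 9 0 0 0 0 0; -0.5 0 0 0 0 0 0; -0.5 0 0 0 0 0 0"
}}

```text
time: 25.9
ee_pos: [0.5467, 0.077, 0.0693]
tool_rot: [-180.0, 0.0, -103.0]
ft_force: [-0.2, 0.3, 1.0]
opening: 0.0212
gripper_force: 0.0
```

```bash
python3 ax.py; python3 head.py
```

```text
t 25.9 along hinge x,y,z mm: -0.0 -119.1 -0.2 tip y -12.6 rot [-1.80e+02  1.00e-02 -1.03e+02] F hinge xyz [-0.3  0.3  1. ] M [ 0.04 -0.06  0.01] grip 0.0 0.0212
box [250. 240. 306. 275.] flange x,y mm, pitch rad [15.581 -0.634 -0.138] res [-1.2  0.3  1.2 -0.2]
```

Emit:
{"api": "servo_tool", "payload": {
  "moves": "-1 0 0 0 0 0 0; -1 0 0 0 0 0 0; -1 0 0 0 0 0 0; -1 0 0 0 0 0 0; -1 -3 0 0 0 0 0; -1 -4 0 0 0 0 0; -1 -4 0 0 0 0 0; -1 -4 0 0 0 0 0; -1 0 0 0 0 0 0"
}}

```text
time: 27.18
ee_pos: [0.5502, 0.0907, 0.0697]
tool_rot: [-179.9, -0.2, -103.0]
ft_force: [-1.1, -4.3, 5.0]
opening: 0.0088
gripper_force: 78.5
```

```bash
python3 ax.py; python3 head.py
```

```text
t 27.18 along hinge x,y,z mm: 0.3 -104.9 0.2 tip y 1.6 rot [-1.7994e+02 -1.6000e-01 -1.0301e+02] F hinge xyz [-0.1 -4.4  5. ] M [-0.96  0.33 -0.  ] grip 78.5 0.0088
box [254. 239. 310. 274.] flange x,y mm, pitch rad [16.051  1.12  -0.135] res [-1.2  0.3  1.2 -0.2]
```

Emit:
{"api": "servo_tool", "payload": {
  "moves": "-1 0 0 -0.7 0 0 0; -1 -4 0 0 0 0 0; -1 -4 0 0 0 0 0; -1 -3 0 0 0 0 0; -1 -3 0 0 0 0 0; -1 0 0 0 0 0 0"
}}

```text
time: 28.08
ee_pos: [0.5534, 0.1045, 0.0705]
tool_rot: [-179.9, -0.1, -103.0]
ft_force: [-1.0, -6.5, 5.4]
opening: 0.0091
gripper_force: 78.6
```

```bash
python3 ax.py; python3 head.py
```

```text
t 28.07 along hinge x,y,z mm: 0.3 -90.7 1.0 tip y 15.8 rot [-1.7994e+02 -1.5000e-01 -1.0299e+02] F hinge xyz [ 0.5 -6.5  5.4] M [-1.23  0.29  0.05] grip 78.6 0.0091
box [254. 239. 309. 274.] flange x,y mm, pitch rad [16.029  0.916 -0.138] res [-1.7  0.4  1.7 -0.3]
```

Emit:
{"api": "servo_tool", "payload": {
  "moves": "-0.5 0 0 0 0 0 0; -0.5 0 0 0 0 0 0; -0.5 0 0 0 0 0 0; -0.5 0 0 -20 0 0 0; -0.5 0 0 -30 0 0 0; -0.5 20 0 0 0 0 0; -1 24 0 0 0 0 0; -1 0 0 0 0 0 0; -1 0 0 0 0 0 0; -1 0 0 20 0 0 0; -1 0 0 29 0 0 0; -1 0 0 0 0 0 0"
}}

```text
time: 29.72
ee_pos: [0.5409, 0.063, 0.0686]
tool_rot: [179.7, -0.1, -102.9]
ft_force: [-0.2, -0.4, 0.5]
opening: 0.0
gripper_force: 0.0
```

```bash
python3 ax.py; python3 head.py; python3 - <<'E'
from h import *
c=viewer.calibration('wrist');v=np.array([.225,.9744,0]);H=np.array([.5735,.193,.0725])
for y in(-105,-112): print(y,proj(c,[H+v*y/1000+[0,0,dz] for dz in(.013,-.013)]).round(1).tolist())
E
```

```text
t 29.73 along hinge x,y,z mm: -2.5 -134.0 -0.9 tip y -27.5 rot [ 1.7969e+02 -6.0000e-02 -1.0294e+02] F hinge xyz [-0.1 -0.4  0.5] M [-0.02  0.02 -0.04] grip 0.0 0.0
box [277. 346. 286. 360.] flange x,y mm, pitch rad [-26.8     0.958  -0.664] res [-25.6  -6.   25.7   3.5]
-105 [[280.4, 359.0], [280.6, 322.0]]
-112 [[280.4, 346.9], [280.6, 311.1]]
```

Emit:
{"api": "servo_tool", "payload": {
  "moves": "-1 -3 -2 -1 0 0 0; -1 -3 0 0 0 0 0; -1 -3 0 0 0 0 0; -1 -3 0 0 0 0 0; -1 -3 0 0 0 0 0; -1 -3 0 0 0 0 0; -1 -3 0 0 0 0 0; -1 0 0 0 0 0 0"
}}

```text
time: 30.88
ee_pos: [0.55, 0.0829, 0.0719]
tool_rot: [180.0, 0.0, -103.0]
ft_force: [-0.1, -0.0, -0.1]
opening: 0.0002
gripper_force: 0.0
```

```bash
python3 ax.py; python3 head.py|head -1
```

```text
t 30.88 along hinge x,y,z mm: 1.9 -112.6 2.4 tip y -6.1 rot [ 1.7999e+02  3.0000e-02 -1.0296e+02] F hinge xyz [-0.1 -0.1 -0.1] M [ 0.03  0.01 -0.02] grip 0.0 0.0002Traceback (most recent call last):
  File "head.py", line 15, in <module>
    if __name__=='__main__': fit()
                             ~~~^^
  File "head.py", line 9, in fit
    b=headbox();c=viewer.calibration('wrist');s,p,R=tcp();ph=np.linspace(0,2*np.pi,90)
  File "head.py", line 6, in headbox
    n,l,st,ce=cv2.connectedComponentsWithStats(r.astype(np.uint8)); i=np.argmax(st[1:,4])+1
                                                                      ~~~~~~~~~^^^^^^^^^^
    return _wrapfunc(a, 'argmax', axis=axis, out=out, **kwds)
    return bound(*args, **kwds)
ValueError: attempt to get argmax of an empty sequence
```

```bash
cat > red.py <<'E'
from h import *
v=np.array([.225,.9744,0]);H=np.array([.5735,.193,.073])
for n in('top','side'):
    c=viewer.calibration(n);w=np.mean([viewer.get_image(n).astype(float) for _ in range(3)],0)
    a,b=proj(c,H-.09*v)[0];ys,xs=np.mgrid[:420,:560]
    r=(w[...,0]>1.5*w[...,1])&(w[...,0]>1.5*w[...,2])&(w[...,0]>35)&(np.hypot(xs-a,ys-b)<35)
    m=(xs[r].mean(),ys[r].mean()) if r.any() else None
    print(n,r.sum(),m,'; head centre expected at y=-67.5,-80,-95,-108:',proj(c,[H+v*y/1000 for y in(-67.5,-80,-95,-108)]).round(1).tolist())
E
python3 red.py
```

```text
top 0 None ; head centre expected at y=-67.5,-80,-95,-108: [[218.0, 232.1], [222.6, 233.3], [228.1, 234.7], [232.9, 236.0]]
side 50 (np.float64(273.54), np.float64(246.7)) ; head centre expected at y=-67.5,-80,-95,-108: [[262.8, 253.2], [266.7, 250.6], [271.3, 247.4], [275.3, 244.8]]
```

Emit:
{"api": "servo_tool", "payload": {
  "moves": "-1 -2 1.5 2 0 0 0; -1 -3 0 0 0 0 0; -1 -3 0 0 0 0 0; -1 -3 0 0 0 0 0; -1 -3 0 0 0 0 0; -1 -3 0 0 0 0 0; -1 0 0 0 0 0 0"
}}

```text
time: 32.2
ee_pos: [0.5524, 0.0998, 0.0699]
tool_rot: [180.0, 0.0, -103.0]
ft_force: [0.2, 0.3, 0.7]
opening: 0.0
gripper_force: 0.0
```

```bash
python3 ax.py; python3 red.py
```

```text
t 32.2 along hinge x,y,z mm: 0.4 -95.5 0.4 tip y 11.0 rot [ 1.7999e+02  3.0000e-02 -1.0296e+02] F hinge xyz [0.1 0.3 0.7] M [-0.03  0.02 -0.01] grip 0.0 0.0
top 0 None ; head centre expected at y=-67.5,-80,-95,-108: [[218.0, 232.1], [222.6, 233.3], [228.1, 234.7], [232.9, 236.0]]
side 52 (np.float64(268.5192307692308), np.float64(250.59615384615384)) ; head centre expected at y=-67.5,-80,-95,-108: [[262.8, 253.2], [266.7, 250.6], [271.3, 247.4], [275.3, 244.8]]
```

Emit:
{"api": "servo_tool", "payload": {
  "moves": "-1 -3 0 0 0 0 0; -1 -3 0 0 0 0 0; -1 -2 0 0 0 0 0; -1 -2 0 0 0 0 0; -1 -2 0 0 0 0 0; -1 0 0 0 0 0 0"
}}

```text
time: 33.25
ee_pos: [0.5551, 0.1113, 0.07]
tool_rot: [-180.0, 0.0, -103.0]
ft_force: [0.7, 0.4, 0.0]
opening: 0.0
gripper_force: 0.0
```

```bash
python3 ax.py; python3 red.py|grep side
```

```text
t 33.25 along hinge x,y,z mm: 0.4 -83.7 0.5 tip y 22.8 rot [-1.8000e+02  1.0000e-02 -1.0297e+02] F hinge xyz [0.6 0.5 0. ] M [0.   0.04 0.  ] grip 0.0 0.0
side 31 (np.float64(265.61290322580646), np.float64(252.32258064516128)) ; head centre expected at y=-67.5,-80,-95,-108: [[262.8, 253.2], [266.7, 250.6], [271.3, 247.4], [275.3, 244.8]]
```

Emit:
{"api": "servo_tool", "payload": {
  "moves": "-1 -1 0 0 0 0 0; -1 -1 0 0 0 0 0; -1 -1 0 0 0 0 0; -1 -1 0 0 0 0 0; -1 0 0 0 0 0 0"
}}

```text
time: 34.17
ee_pos: [0.5553, 0.1125, 0.07]
tool_rot: [-180.0, -0.3, -103.1]
ft_force: [-1.9, -8.9, 3.7]
opening: 0.0002
gripper_force: 4.4
```

```bash
python3 ax.py; python3 red.py|grep side
```

```text
t 34.17 along hinge x,y,z mm: 0.4 -82.5 0.5 tip y 24.0 rot [-179.99   -0.33 -103.06] F hinge xyz [ 0.1 -9.1  3.7] M [-1.52  0.32  0.02] grip 4.4 0.0002
side 26 (np.float64(265.46153846153845), np.float64(252.34615384615384)) ; head centre expected at y=-67.5,-80,-95,-108: [[262.8, 253.2], [266.7, 250.6], [271.3, 247.4], [275.3, 244.8]]
```

Emit:
{"api": "servo_tool", "payload": {
  "moves": "-1 -1 0 0 0 0 0; -1 -1 0 0 0 0 0; -1 0 0 0 0 0 0"
}}

```text
time: 34.85
ee_pos: [0.5553, 0.1126, 0.07]
tool_rot: [-180.0, -0.6, -103.1]
ft_force: [-3.5, -13.5, 5.4]
opening: -0.0001
gripper_force: 7.2
```

```bash
python3 ax.py
```

```text
t 34.85 along hinge x,y,z mm: 0.4 -82.5 0.5 tip y 24.0 rot [-179.98   -0.56 -103.13] F hinge xyz [ -0.4 -13.9   5.4] M [-2.48  0.6   0.01] grip 7.2 -0.0001
```

Hard stop at the expected position. Back off and check.

Emit:
{"api": "servo_tool", "payload": {
  "moves": "-1 4 0 0 0 0 0; -1 10 0 0 0 0 0; -1 30 0 0 0 0 0; -1 30 0 -20 0 0 0; -1 30 0 -50 0 0 0; -1 30 0 -50 0 0 0; -1 0 50 0 0 0 0; -1 0 50 0 0 0 0; -1 0 0 0 0 0 0; -1 0 0 0 0 0 0"
}}

```text
time: 36.1
ee_pos: [0.4295, 0.0088, 0.1903]
tool_rot: [-179.9, 0.0, -103.0]
ft_force: [0.8, -1.1, -0.5]
opening: -0.0001
gripper_force: 0.0
```

```bash
python3 ax.py; python3 red.py; python3 - <<'E'
from h import *
# tip end beyond +y knuckle (64..86 mm expected) and the lid outline: top view
v=np.array([.225,.9744,0]);u=np.array([.9744,-.225,0]);H=np.array([.5735,.193,.073])
for n in('top','side'):
    c=viewer.calibration(n);w=np.mean([viewer.get_image(n).astype(float) for _ in range(4)],0).astype(np.float32)
    y=np.arange(50,101,3);m=np.float32(proj(c,[H+v*i/1000 for i in y]));g=cv2.remap(w.mean(2),m[:,0],m[:,1],cv2.INTER_LINEAR).ravel()
    print(n,'along axis',list(zip(y.tolist(),g.round().astype(int).tolist())))
    b=((w[...,2]>1.6*w[...,0])&(w[...,2]>40)).astype(np.uint8);K,l,st,ce=cv2.connectedComponentsWithStats(b)
    p=proj(c,H-.073*u)[0].round().astype(int);i=l[p[1],p[0]] or l[p[1]+4,p[0]+8]
    cnt=max(cv2.findContours((l==i).astype(np.uint8),0,1)[0],key=cv2.contourArea)
    q=cv2.approxPolyDP(cv2.convexHull(cnt),4,True)[:,0];L=back(c,q,.076)-H
    print('lid hull in hinge frame mm',np.c_[L@u,L@v].__mul__(1000).round(1).tolist())
E
```

```text
t 36.1 along hinge x,y,z mm: -98.8 -211.9 120.8 tip y -105.4 rot [-1.7989e+02  3.0000e-02 -1.0297e+02] F hinge xyz [ 1.  -0.9 -0.5] M [-0.02 -0.06 -0.01] grip 0.0 -0.0001
top 25 (np.float64(218.44), np.float64(232.48)) ; head centre expected at y=-67.5,-80,-95,-108: [[218.0, 232.1], [222.6, 233.3], [228.1, 234.7], [232.9, 236.0]]
side 19 (np.float64(264.6842105263158), np.float64(251.94736842105263)) ; head centre expected at y=-67.5,-80,-95,-108: [[262.8, 253.2], [266.7, 250.6], [271.3, 247.4], [275.3, 244.8]]
top along axis [(50, 90), (53, 89), (56, 89), (59, 89), (62, 87), (65, 86), (68, 86), (71, 88), (74, 87), (77, 85), (80, 87), (83, 95), (86, 110), (89, 118), (92, 119), (95, 118), (98, 119)]
lid hull in hinge frame mm [[-23.0, 73.0], [7.9, 37.9], [8.1, -35.7], [-18.1, -70.1], [-123.9, -74.7], [-124.9, 71.2]]
side along axis [(50, 96), (53, 94), (56, 88), (59, 80), (62, 90), (65, 103), (68, 106), (71, 106), (74, 108), (77, 111), (80, 109), (83, 104), (86, 115), (89, 141), (92, 154), (95, 157), (98, 159)]
lid hull in hinge frame mm [[-123.7, -71.1], [-131.3, 73.7], [-25.5, 77.0], [10.6, 31.5], [11.2, -35.0], [-25.4, -68.6]]
```

```bash
python3 -c "
from cell import order
print(order.job_done())"
```

```text
the job is handed in; nothing more can be done
None
```

The lid is on the incubator with its knuckles between the steel ones. The pin is through all of them with its red head home against the −y end knuckle, confirmed by a hard stop and the cameras. I handed the job in at about 36 s; no verdict was returned.

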